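# Show a sample tube to the inspection camera

## Task

Switch on the inspection camera's lamp: turn the spring-return knob on the grey box clockwise (seen from above) to its stop and let it spring back. Then take the one long tube out of the rack and hold it in the air in front of the camera, cap end up: the middle of the tube 14 cm from the lens on its line of sight, and the tube square to that line, its cap leaning straight away from the camera (the camera looks down at a slant). Finish holding the tube there still, without bumping the camera and with everything else left where it stands.

Things in the scene. Friction and masses are not known exactly. Their poses are not given: they have to be found in the camera images.
- knob (a joint): turn of the spring-return lamp knob (rad): 0 at rest, grows clockwise seen from above, hard stop at 1.2; the spring resists with 0.035 N m at rest growing to 0.155 N m at the stop, and turns it back to 0 when let go
- knob_grip (a point): grip point of the knob, on its vertical axis, 76 mm above the table: a black upright bar 44 mm long, 12 mm thick and 26 mm high (63 to 89 mm above the table) on a disc of 42 mm diameter, in the middle of the top of a grey box 130 x 110 x 50 mm fixed to the table. x axis: along the bar (it turns with the knob), z up
- long_tube_center (a point): the long tube, the only one of its height: milky plastic, round, 30 mm diameter, 130 mm high, with a ribbed blue screw cap 35 mm in diameter and 22 mm high on top; flat foot; about 60 g. Point on its axis half-way up (65 mm above its foot, 54 mm below the middle of the cap), z along the axis towards the cap. It starts upright in the rack with its foot 8 mm and its cap top 138 mm above the table
- long_tube: the same long tube; origin at the centre of its foot, z towards the cap
- rack: aluminium tube rack fixed to the table, 130 (x) x 190 (y) x 55 mm high: six holes of 34 mm through its top plate, in two rows of three, at x = -30, +30 and y = -60, 0, +60 mm; floor 8 mm thick. Origin under its middle, z up. Four holes hold a tube, in any order
- short_tube_a_center (a point): one of three short tubes like the long one in every way but height: 90 mm high, cap top 98 mm above the table in the rack; point half-way up, 45 mm above its foot. To be left alone
- short_tube_b_center (a point): one of three short tubes like the long one in every way but height: 90 mm high, cap top 98 mm above the table in the rack; point half-way up, 45 mm above its foot. To be left alone
- short_tube_c_center (a point): one of three short tubes like the long one in every way but height: 90 mm high, cap top 98 mm above the table in the rack; point half-way up, 45 mm above its foot. To be left alone
- camera: stand of the inspection camera, fixed to the table: foot 130 x 130 x 14 mm, steel column of 22 mm diameter, 414 mm high, at the origin, which lies under the foot's middle. The camera looks towards -x of this frame and down at 35 degrees. Its head (white box 85 x 56 x 56 mm with a black lens barrel of 44 mm diameter) is clamped on the column at a height that differs from time to time. Do not touch
- lens (a point): middle of the camera's front glass, 275 to 335 mm above the table. -x axis: the line of sight, level part along the stand's -x and sloping down by 35 degrees; y level; z square to the sight, 35 degrees from vertical, leaning away from the camera
- view_point (a point): the point in empty air 140 mm from the lens along the line of sight, where the tube's middle is to be held; same axes as the lens: the tube's axis is to lie along this z, cap to +z
- dishes: stack of four round dishes, 88 mm diameter, 58 mm high, on the table; origin under its middle. Leave alone
- jar: small jar, 56 mm diameter, 75 mm high; origin under its middle. Leave alone
- tip_box: blue box of yellow pipette tips, 85 x 125 x 60 mm; origin under its middle. Leave alone
- beaker: glass beaker, 72 mm diameter, 90 mm high; origin under its middle. Leave alone
- pipette: grey hand pipette lying on the table, 250 mm long, 26 mm high, along its x; origin near its middle, on the table. Leave alone
- spare_cap: blue screw cap lying on the table, 35 mm diameter, 20 mm high; origin under its middle. Leave alone
There are look-alikes about, which are no part of the job. What is shaped like the long_tube but red is not meant.

How it is judged:
On the way, in this order (a step that is already met when the one before it is completed fails the run):
1. the knob is turned to its stop (value of joint knob above 1.08 rad), for 0.1 s.
2. the knob has sprung back (value of joint knob below 0.1 rad), for 0.2 s.
3. the long tube is lifted clear of the rack (height (world z) of long_tube above 0.065 m), for 0.1 s.
At the end, for the whole second after the job is handed in: Long tube held still in the fingers, clear of rack and camera: middle within 30 mm along the sight and 20 mm across it of the point 140 mm before the lens; axis within 0.2 rad of square to the sight, cap up. Knob at rest; all other loose things within 30 mm of their start (x of long_tube_center in the frame of view_point between -0.03 and 0.03 m and y of long_tube_center in the frame of view_point between -0.02 and 0.02 m and z of long_tube_center in the frame of view_point between -0.02 and 0.02 m and angle between the z axis of long_tube_center and the z axis of view_point, either way round below 0.2 rad and angle between long_tube_center's own z axis and vertical below 1 rad and height (world z) of long_tube above 0.09 m and contact force between the fingers and long_tube above 1 N and contact force between long_tube and camera below 0.1 N and contact force between long_tube and rack below 0.1 N and linear speed of long_tube below 0.03 m/s and angular speed of long_tube below 0.2 rad/s and value of joint knob below 0.1 rad and distance of each of short_tube_a_center, short_tube_b_center, short_tube_c_center, dishes, jar, tip_box, beaker, pipette, spare_cap from where it was at the start of the episode below 0.03 m); the arm keeps its last pose, push and grip.
It fails at once if the camera is bumped (over 3 N) (contact force between any of the arm, the fingers, long_tube and camera above 3 N).
It fails at once if another thing is moved more than 40 mm (distance of any of short_tube_a_center, short_tube_b_center, short_tube_c_center, dishes, jar, tip_box, beaker, pipette, spare_cap from where it was at the start of the episode above 0.04 m).
It also fails if it takes over 48 s, if anything falls off the work surface, if the arm or the gripper's body presses on something with over 40 N, if the wrist force passes 120 N, or if a joint passes its speed limit or range.

## Robot

A 6-joint arm with a two-finger parallel gripper is mounted at the origin on the work surface. World frame = base frame: x ahead of the robot, y to its left, z up, the work surface at z = 0. Lengths are in m, angles in rad, forces in N, time in s.
With the tool pointing down it reaches from about 0.35 to 0.85 m from the base axis. Payload 8.1 kg.
Tool frame: the origin (TCP) lies between the finger pads; the fingertips stand 14 mm ahead of it and the grasp point (between the pads) lies 5 mm behind it (robot.tip_reach is the z of the fingertips in the tool frame, in m); z points along the fingers, y is the line along which they close (so a half turn about z gives the same grasp; the last joint's range is limited). The gripper opens to 93 mm and grips with 3 to 60 N. Pads are 15 mm wide; open, the fingers measure 128 mm over their backs; the gripper's body (75 mm by 188 mm) begins 65 mm behind the grasp point.
Start: joints at [-1.432, 0.13, 1.488, -0, 1.523, -0.085], TCP at [0.133, -0.585, 0.233] pointing down, gripper open.
Joint ranges: [-2.96, 2.96], [-0.89, 2.26], [0.02, 2.5], [-1.34, 4.48], [0, 2.73], [-2.66, 2.66]. Speed limits (rad/s): [2.39, 2.39, 2.79, 3.14, 3.14, 3.14].

## Interface

Orientations are given as a rotation vector (axis times angle).
In Python, from plant import robot gives the robot as it stands. The module is installed in compiled form; this text tells all that it offers.
- The arm moves only by the shell command python3 -m handwheel 'ROWS' [FORCE]. ROWS is JSON, a list of rows, each a list of 7 numbers: the closure, from -1 (fully open) to 1 (shut), then the shift along the tool's x, y, z each as a share of 100 cm, from -1 to 1, then the turn, a rotation vector about the tool's x, y, z each as a share of 180 degrees, from -1 to 1. In form: [[grip, tx, ty, tz, rx, ry, rz], ...]. A call has 1 to 20 rows; each row is the pose to reach, as a shift and turn from the pose commanded when the call began, along the tool's axes at that moment, turning the shorter way round; what a row does not reach only later rows make up. A row lasts 1/8 s, in which the tool goes at most 62.5 mm and 10.7 degrees, less where a joint would pass 70% of its speed; a pose out of reach is approached as far as the arm can. A call with a number of a shift or a turn outside -1 to 1 is refused whole. A call with a gripper value outside its range is refused whole. The fingers move at their own pace and stop on an object; FORCE is the grip in N (left out, the last holds). Time passes only in rows, so rows that repeat a pose let the fingers close. It gives the time, the measured TCP pose, the force, the opening and the grip force at its end, in the units of the state.
- robot.read_state(): the state, without advancing time (a new reading comes with each control period).
- robot.read_camera(name): name is "scene" or "top"; returns a dict with "frame" (384x512x3 uint8, red, green, blue), "fx", "fy", "cx", "cy" (pixels), "rvec" (rotation vector, rad) and "tvec" (3), from world to camera coordinates, as OpenCV has them. Camera axes: x right, y down, z forward; pixel columns grow to the right and rows downward; lengths in m; the calibration is good to about 2 mm. A picture is of the moment at which its call begins. There is no depth.
- robot.close_job(): hands the job in; it is judged then, once.
Trained networks look in a picture, given as the dict that the camera call returned (one of the last four; its "shot" number tells which), for a name from the list of things; names that differ only in an ending like _2 or _b are one class to them, and where a whole thing is asked for, a point or a joint stands for the part that bears it (a point fixed in the world has none). Each returns a list of dicts, best first, with "conf" (0 to 1); they miss things now and then, are a little off and sometimes report something else, mostly with a low value. They report only what shows in the picture. A call takes as long as a camera call. They do not tell look-alikes from the thing itself.
- robot.regions_of(picture, name): "mask" (384x512 bool, what is visible of it) and "rect" ([left, top, right, bottom] in pixels, round what is visible of it).
The state is a dict: "t": time; "q": joint angles; "dq": joint speeds; "joint_torque": joint torques, N m; "tool_pos": TCP position; "orientation": TCP orientation; "force": force on the tool from outside, world axes, zero at the start; "wrist_torque": the same for the moment, N m; "opening": finger opening in m; "gripper_force": force on a finger pad.
Only numpy, scipy, OpenCV 4.12 (cv2) and the standard library are available. Lean on these libraries where they do the work, as an engineer would, in place of code of your own. Each camera call takes 0.05 s, during which the arm holds its last target. There are 200 camera calls.

## Working session

There is one attempt and no reset: what is moved stays moved. The work goes in short steps, Python scripts to look and compute and a shell command to move; the robot and the scene stay as the last step left them, time stands still between calls to the robot, and variables do not carry over. Pictures are saved under pics/ and viewed, at most 10 in all, crops included, and the job is handed in when it is done.

```bash
mkdir -p pics; cat > h.py <<'E'
import numpy as np, cv2
from scipy.spatial.transform import Rotation as R
from plant import robot
def save(p,n,crop=None,s=1):
    f=p["frame"][:,:,::-1]
    if crop: l,t,r,b=crop; f=f[t:b,l:r]
    cv2.imwrite("pics/"+n,cv2.resize(f,None,fx=s,fy=s,interpolation=cv2.INTER_CUBIC))
def P(p): return R.from_rotvec(np.ravel(p["rvec"])).as_matrix(),np.ravel(p["tvec"])
def ray(p,u,v):
    M,t=P(p); d=M.T@np.array([(u-p["cx"])/p["fx"],(v-p["cy"])/p["fy"],1]); return -M.T@t,d
def atz(p,u,v,z):
    o,d=ray(p,u,v); return o+d*(z-o[2])/d[2]
def proj(p,X):
    M,t=P(p); c=M@np.asarray(X,float)+t; return np.array([p["fx"]*c[0]/c[2]+p["cx"],p["fy"]*c[1]/c[2]+p["cy"]])
def tri(a,ua,b,ub):
    o1,d1=ray(a,*ua);o2,d2=ray(b,*ub)
    s=np.linalg.lstsq(np.c_[d1,-d2],o2-o1,rcond=None)[0]
    x,y=o1+d1*s[0],o2+d2*s[1]; return (x+y)/2,np.linalg.norm(x-y)
E
python3 - <<'E'
from h import *
np.set_printoptions(precision=3,suppress=True)
for n in("scene","top"):
    p=robot.read_camera(n); save(p,n+"0.png",s=1.5); M,t=P(p); print(n,p["fx"],-M.T@t)
    for k in("knob_grip","long_tube","rack","camera","lens","short_tube_a_center","dishes","jar","tip_box","beaker","pipette","spare_cap"):
        try:
            for r in robot.regions_of(p,k)[:5]:
                ys,xs=np.nonzero(r["mask"]); print(k,round(r["conf"],2),np.round(r["rect"]),xs.mean().round(1),ys.mean().round(1))
        except Exception as e: print(k,e)
E
```

```text
scene 368.52352499670405 [ 1.143 -0.071  0.994]
knob_grip 0.46 [254. 173. 264. 204.] 258.6 186.1
long_tube 0.63 [230. 160. 237. 186.] 233.1 170.9
long_tube 0.59 [253. 172. 265. 198.] 258.5 186.0
rack 0.83 [229. 181. 298. 233.] 262.1 210.3
camera 0.85 [118. 182. 201. 316.] 159.7 244.7
short_tube_a_center 0.55 [274. 194. 290. 215.] 282.9 204.5
dishes 0.73 [254. 177. 265. 202.] 258.8 186.7
tip_box 0.59 [349. 191. 400. 221.] 373.0 204.6
beaker 0.86 [319. 206. 346. 240.] 330.9 219.6
pipette 0.66 [240. 234. 261. 318.] 250.8 278.1
spare_cap 0.55 [195. 215. 207. 230.] 198.5 222.8
top 376.9081864614953 [0.473 0.013 1.352]
knob_grip 0.64 [159. 243. 174. 261.] 166.3 252.2
knob_grip 0.23 [180. 173. 204. 196.] 191.9 181.7
long_tube 0.72 [155. 244. 173. 261.] 166.1 252.3
long_tube 0.66 [240. 210. 254. 222.] 246.9 216.8
long_tube 0.47 [222. 190. 277. 228.] 246.9 209.6
long_tube 0.44 [263. 235. 275. 248.] 267.4 243.0
rack 0.67 [224. 188. 278. 229.] 247.4 209.7
camera 0.55 [307. 126. 362. 188.] 333.9 154.5
dishes 0.83 [317. 220. 344. 242.] 330.4 230.1
dishes 0.3 [352. 235. 371. 252.] 361.0 242.0
jar 0.72 [354. 237. 372. 250.] 361.6 242.4
tip_box 0.72 [129. 181. 171. 209.] 151.5 196.0
tip_box 0.31 [242. 212. 254. 222.] 247.1 217.0
beaker 0.62 [182. 169. 202. 196.] 192.3 181.7
pipette 0.88 [265. 124. 269. 185.] 266.1 152.3
pipette 0.66 [241. 209. 249. 224.] 247.0 216.6
spare_cap 0.46 [296. 203. 306. 210.] 302.4 206.7
spare_cap 0.19 [316. 217. 343. 242.] 330.1 229.9
```

View pics/scene0.png

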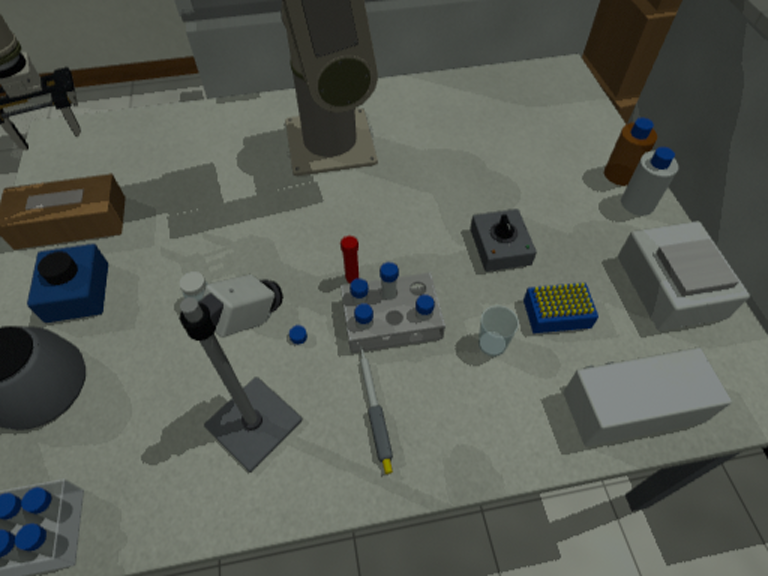

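View pics/top0.png

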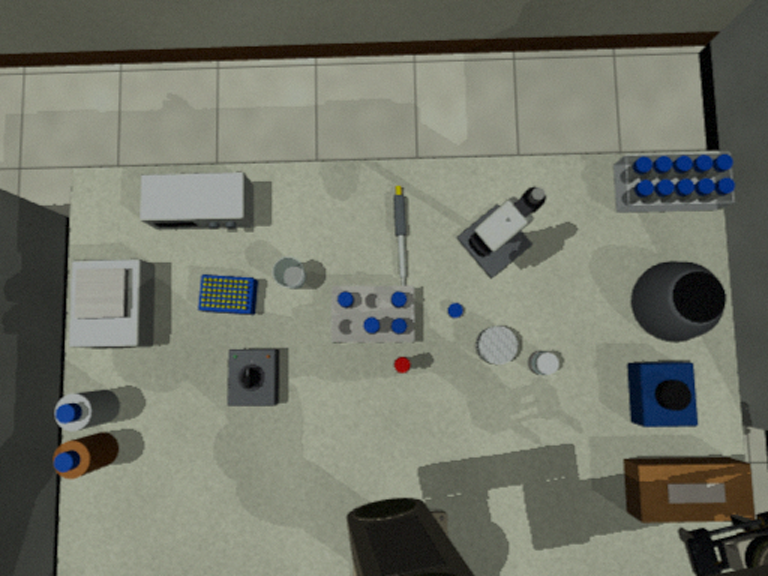

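The scene view shows the camera stand at (240,420) and the rack at (393,310), with blue caps at (389,271), (359,288), (364,313) and (425,304). The red look-alike is at (350,258) and the knob box at (503,240). The top view shows caps at (372,325), (399,326), (399,299) and (346,299). I'll triangulate the cap heights to find the long tube.

```bash
python3 - <<'E'
from h import *
np.set_printoptions(precision=4,suppress=True)
s=robot.read_camera("scene"); t=robot.read_camera("top")
def caps(p,box):
    h=cv2.cvtColor(p["frame"],cv2.COLOR_RGB2HSV); m=cv2.inRange(h,(100,130,50),(130,255,255))
    k=np.zeros_like(m); l,tt,r,b=box; k[tt:b,l:r]=m[tt:b,l:r]
    n,_,st,c=cv2.connectedComponentsWithStats(k); return [(c[i],st[i]) for i in range(1,n) if st[i][4]>25]
cs=caps(s,(185,160,310,235)); ct=caps(t,(215,185,315,232))
for c,st in cs: print("S",c,st)
for c,st in ct: print("T",c,st)
for c,_ in ct:
    for d,_ in cs:
        x,e=tri(t,c,s,d)
        if e<.008: print(c,d,x,e)
a=s["frame"][155:240,220:305,::-1]; b=t["frame"][180:265,145:285,::-1]
a=cv2.resize(a,(500,500),interpolation=cv2.INTER_CUBIC)
cv2.imwrite("pics/crop1.png",a)
save(t,"crop2.png",(145,110,285,265),4)if 0 else save(s,"crop2.png",(115,170,215,320),4)
save(t,"crop3.png",(140,220,220,280),8)
save(t,"crop4.png",(295,110,375,200),6)
E
```

```text
S [259.1805 181.1053] [254 175  12  13 133]
S [239.1048 191.8065] [234 186  11  13 124]
S [282.7557 202.9389] [277 197  12  13 131]
S [242.1825 208.7737] [236 202  13  14 137]
S [198.2455 222.6727] [193 217  12  12 110]
T [229.9146 199.2927] [225 195  11  10  82]
T [265.4815 199.1852] [261 195  10  10  81]
T [303.1467 206.4667] [299 202  10  10  75]
T [247.4419 216.5   ] [243 212  10  10  86]
T [265.5181 216.7229] [261 212  10  10  83]
[229.9146 199.2927] [282.7557 202.9389] [0.5951 0.113  0.0829] 0.0012893268859996245
[265.4815 199.1852] [239.1048 191.8065] [ 0.5851 -0.0086  0.1617] 0.003806790647168408
[265.4815 199.1852] [242.1825 208.7737] [ 0.5927 -0.007   0.0844] 0.002094127214849515
[303.1467 206.4667] [198.2455 222.6727] [ 0.5708 -0.1414  0.0102] 0.002334831798224373
[247.4419 216.5   ] [259.1805 181.1053] [0.5337 0.0541 0.1239] 0.0029262750251654317
[265.5181 216.7229] [239.1048 191.8065] [ 0.5335 -0.0059  0.0852] 0.0018376322159953124
```

View pics/crop1.png

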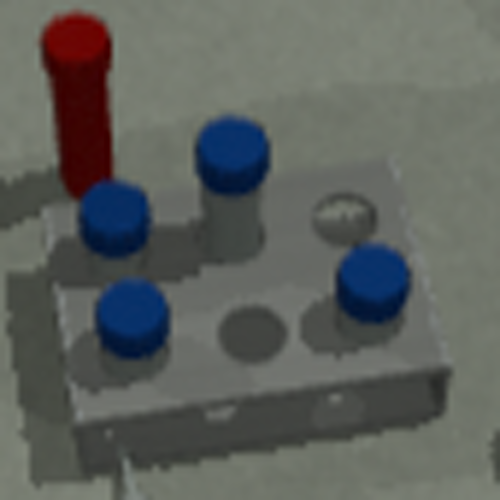

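View pics/crop2.png

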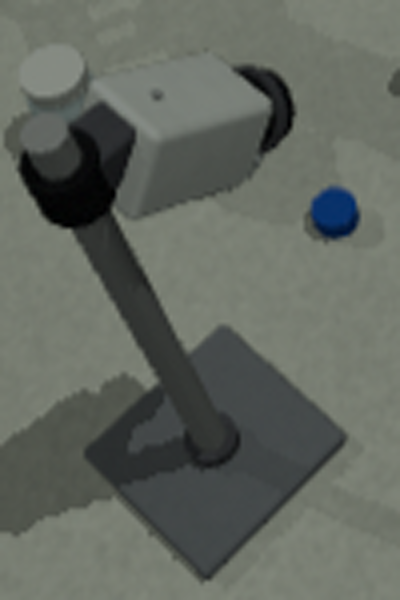

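View pics/crop3.png

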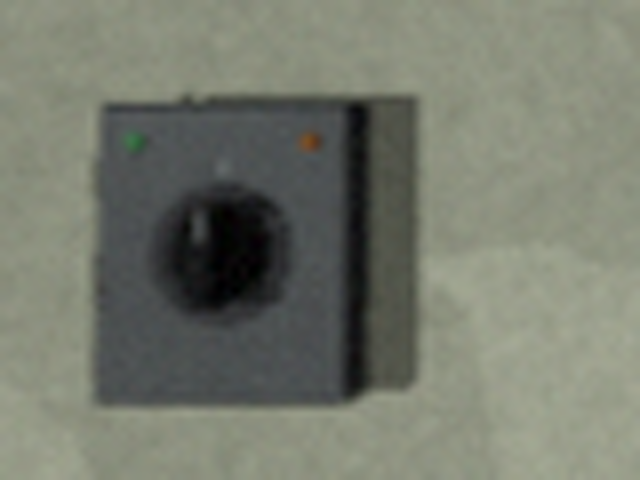

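View pics/crop4.png

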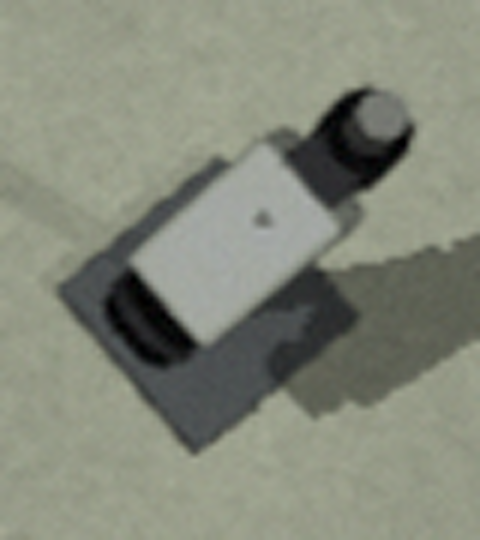

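Crop 1 confirms it: the cap at scene (389,271), crop (233,155), is the only tube that stands high. Its cap centre triangulates to z = 0.124, against about 0.084 for the others. The red one is the look-alike. The head and foot corners are clear in crops 2 and 4, so I'll fit the stand model to them. The knob bar is dark, so I'll enhance its contrast.

```bash
cat > fit.py <<'E'
from h import *
from scipy.optimize import least_squares
np.set_printoptions(precision=4,suppress=True)
s=robot.read_camera("scene"); t=robot.read_camera("top")
S=lambda x,y:(s,np.array([115+(x+.5)/4-.5,170+(y+.5)/4-.5])); T=lambda x,y:(t,np.array([295+(x+.5)/6-.5,110+(y+.5)/6-.5]))
f=.065
obs=[]# (pic,px),kind,local
# foot corners matched by image position with yaw ~: local order solved below
footS=[S(225,325),S(347,437),S(208,580),S(85,453)]; footT=[T(60,290),T(195,452)]
fw=np.array([atz(p,*u,.014) for p,u in footS+footT]); print(fw)
c0=fw[:4].mean(0)
# sight heading from top view box: back mid -> front mid
b=atz(t,*T(302,183)[1],.33); fr=atz(t,*T(167,306)[1],.31); yaw0=np.arctan2(*(b-fr)[[1,0]])
print("c0",c0,"yaw0",yaw0)
a=np.radians(35)
def world(P_,q):
    x,y,yaw=q[:3]; c,d=np.cos(yaw),np.sin(yaw); P_=np.asarray(P_); return np.array([x+c*P_[0]-d*P_[1],y+d*P_[0]+c*P_[1],P_[2]])
def head(l,q): # l: along sight-back x, y, z square; box centre at q3,q4
    X=np.array([np.cos(a),0,np.sin(a)]); Z=np.array([-np.sin(a),0,np.cos(a)])
    return world(np.array([q[3],0,q[4]])+l[0]*X+l[2]*Z+np.array([0,l[1],0]),q)
B,F,h=.0425,-.0425,.028
top=[(S(92,85),(B,-h,h)),(S(150,130),(B,h,h)),(S(207,52),(F,-h,h)),(S(268,100),(F,h,h)),(S(133,215),(B,h,-h)),
     (T(265,142),(B,0,h)),(T(340,225),(B,0,h)),(T(205,347),(F,0,h)),(T(130,265),(F,0,h))]
Y=np.array([-np.sin(yaw0),np.cos(yaw0)]) # local +y dir in world
def sgn(k,obsl): return obsl
def best(o,l,q):
    if l[1]: L=[l,(l[0],-l[1],l[2])]
    else: L=[(l[0],h,l[2]),(l[0],-h,l[2])]
    return min([proj(o[0],head(m,q))-o[1] for m in L],key=np.linalg.norm)
def res(q,split=False):
    r=[]
    for o in footS+footT:
        r.append(min([proj(o[0],world((i*f,j*f,.014),q))-o[1] for i in(1,-1) for j in(1,-1)],key=np.linalg.norm))
    for o,l in top: r.append(best(o,l,q))
    r.append(proj(t,world((0,0,.414),q))-T(382,117)[1]); r.append(proj(s,world((0,0,.414),q))-S(50,145)[1])
    return np.ravel(r)
so=least_squares(res,[c0[0],c0[1],yaw0,-.08,.35],loss="soft_l1"); q=so.x; print(q); print(res(q).reshape(-1,2))
ph=np.linspace(0,2*np.pi,60)
def rim(L): return [head((F-L,.022*np.cos(k),.022*np.sin(k)),q) for k in ph]
for L in np.arange(.01,.05,.005):
    print(L, min(proj(t,w)[0] for w in rim(L)), max(proj(s,w)[0] for w in rim(L)))
print("obs", T(104,300)[1], S(293,105)[1])
np.save("q.npy",q)
k=cv2.resize(t["frame"][238:264,154:182,::-1],(420,390),interpolation=cv2.INTER_CUBIC)
k2=cv2.resize(s["frame"][135:182,310:362,::-1],(420,390),interpolation=cv2.INTER_CUBIC)
cv2.imwrite("pics/knob.png",(255*(np.hstack([k,k2])/255.)**.45).astype(np.uint8))
E
python3 fit.py
```

```text
[[ 0.6506 -0.2272  0.014 ]
 [ 0.751  -0.1498  0.014 ]
 [ 0.8301 -0.2493  0.014 ]
 [ 0.728  -0.3274  0.014 ]
 [ 0.7452 -0.1531  0.014 ]
 [ 0.6456 -0.2298  0.014 ]]
c0 [ 0.7399 -0.2384  0.014 ] yaw0 -0.8612257858450779
[ 0.7378 -0.2399 -0.8862 -0.056   0.3448]
[[-1.2815 -1.1386]
 [ 0.3267 -1.4728]
 [ 0.0312 -0.3423]
 [-1.4621  0.4367]
 [-1.3144 -0.4604]
 [ 0.2514 -0.1983]
 [-2.7728 -2.035 ]
 [ 1.5673  2.046 ]
 [-0.3405 -1.4944]
 [ 2.3764  0.249 ]
 [-1.1594  3.5754]
 [-1.2825 -1.7518]
 [ 0.7271  0.5057]
 [-0.4975  0.8253]
 [-1.7457 -0.9931]
 [-0.587  -1.1141]
 [-1.3767 -3.0237]]
0.01 316.0301903684624 182.14241026234373
0.015 314.7637974010279 183.72686354015403
0.019999999999999997 313.50382319115573 185.29507057868813
0.024999999999999998 312.2502190616572 186.8472799753989
0.03 311.0029368262993 188.38373528147832
0.034999999999999996 309.7619287836306 189.90467512925306
0.039999999999999994 308.52714771089995 191.41033335573997
0.045 307.2985468580668 192.90093912249617
obs [311.9167 159.5833] [187.875 195.875]
```

View pics/knob.png

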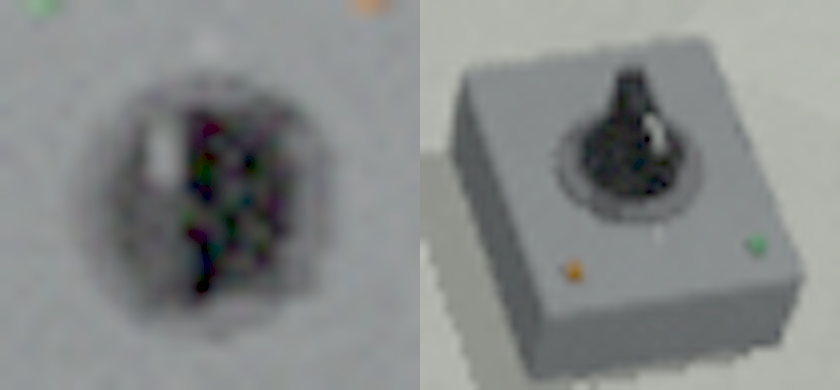

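The bar stands along world x at rest, pointing at the white mark; top view about (164,251). Next I'll work out the targets.

```bash
cat >> h.py <<'E'
def tool(zdir,ydir):
    z=np.array(zdir,float);z/=np.linalg.norm(z);y=np.array(ydir,float);y-=z*(y@z);y/=np.linalg.norm(y)
    return np.c_[np.cross(y,z),y,z]
def row(pos,M):
    s=robot.read_state(); A=R.from_rotvec(s["orientation"])
    return np.round(np.r_[A.inv().apply(np.array(pos)-s["tool_pos"]),(A.inv()*R.from_matrix(M)).as_rotvec()/np.pi],4)
E
python3 - <<'E'
from h import *
np.set_printoptions(precision=4,suppress=True)
t=robot.read_camera("top"); s=robot.read_camera("scene")
print("box c",atz(t,167.3,251,.05),"bar",atz(t,163.7,251.3,.089))
C=[atz(t,140+(x+.5)/8-.5,220+(y+.5)/8-.5,.05) for x,y in((100,105),(345,100),(345,395),(97,402))]; print(np.array(C),np.mean(C,0))
print("scene knob top",atz(s,310+630/420*52/1 if 0 else 310+(630-420)*52/420,135+75*47/390,.089))
print("red",atz(t,402/1.5,365/1.5,.13))
st=robot.read_state(); print(st["tool_pos"],R.from_rotvec(st["orientation"]).as_matrix(),st["opening"])
M0=R.from_rotvec(st["orientation"]).as_matrix()
for y in((0,1,0),(0,-1,0)):
    M=tool((0,0,-1),y); print(y,row((.42,-.25,.30),M),row((.40,.29,.2),M))
E
```

```text
box c [0.424 0.333 0.05 ] bar [0.4247 0.3356 0.089 ]
[[0.4878 0.3863 0.05  ]
 [0.4879 0.2798 0.05  ]
 [0.3622 0.2799 0.05  ]
 [0.3611 0.3866 0.05  ]] [0.4247 0.3332 0.05  ]
scene knob top [0.4127 0.334  0.089 ]
red [ 0.4456 -0.0121  0.13  ]
[ 0.1332 -0.585   0.2326] [[ 0.9751  0.2219 -0.    ]
 [ 0.2219 -0.9751  0.0001]
 [ 0.     -0.0001 -1.    ]] 0.0928298325555459
(0, 1, 0) [ 0.354  -0.263  -0.0674  0.     -0.     -0.9288] [ 0.4544 -0.794   0.0327  0.     -0.     -0.9288]
(0, -1, 0) [ 0.354  -0.263  -0.0674 -0.     -0.      0.0712] [ 0.4544 -0.794   0.0327 -0.     -0.      0.0712]
```

```bash
python3 -m handwheel '[[-1,0.354,-0.263,-0.07,0,0,-0.46],[-1,0.354,-0.263,-0.07,0,0,-0.46],[-1,0.354,-0.263,-0.07,0,0,-0.46],[-1,0.354,-0.263,-0.07,0,0,-0.46],[-1,0.354,-0.263,-0.07,0,0,-0.46],[-1,0.354,-0.263,-0.07,0,0,-0.46],[-1,0.354,-0.263,-0.07,0,0,-0.46],[-1,0.354,-0.263,-0.07,0,0,-0.46],[-1,0.488,-0.83,0.03,0,0,-0.929],[-1,0.488,-0.83,0.03,0,0,-0.929],[-1,0.488,-0.83,0.03,0,0,-0.929],[-1,0.488,-0.83,0.03,0,0,-0.929],[-1,0.488,-0.83,0.03,0,0,-0.929],[-1,0.488,-0.83,0.03,0,0,-0.929],[-1,0.488,-0.83,0.03,0,0,-0.929],[-1,0.488,-0.83,0.03,0,0,-0.929],[-1,0.488,-0.83,0.03,0,0,-0.929],[-1,0.488,-0.83,0.03,0,0,-0.929],[-1,0.488,-0.83,0.03,0,0,-0.929],[-1,0.488,-0.83,0.03,0,0,-0.929]]'
python3 - <<'E'
from h import *
s=robot.read_state(); print(s["q"]); print(row((.4247,.3335,.081),tool((0,0,-1),(0,1,0))),R.from_rotvec(s["orientation"]).as_matrix().round(3))
E
```

```text
t: 4.1
tool_pos: [0.4248, 0.3319, 0.2027]
orientation: [0.001, -3.142, 0.001]
force: [0.5, -0.6, -0.4]
opening: 0.0927
gripper_force: 0.0
[ 5.68423453e-01 -1.80568511e-02  1.69703572e+00 -4.21501989e-04
  1.46294375e+00 -1.00315031e+00]
[ 1.000e-04  1.600e-03  1.217e-01 -2.000e-04 -0.000e+00  3.000e-04] [[-1.    -0.001 -0.   ]
 [-0.001  1.    -0.001]
 [ 0.    -0.001 -1.   ]]
```

```bash
python3 -m handwheel '[[-1,0,0.0016,0.05,0,0,0],[-1,0,0.0016,0.09,0,0,0],[-1,0,0.0016,0.121,0,0,0],[-1,0,0.0016,0.121,0,0,0],[1,0,0.0016,0.121,0,0,0],[1,0,0.0016,0.121,0,0,0],[1,0,0.0016,0.121,0,0,0],[1,0,0.0016,0.121,0,0,0],[1,0,0.0016,0.121,0,0,0],[1,0,0.0016,0.121,0,0,0],[1,0,0.0016,0.121,0,0,0],[1,0,0.0016,0.121,0,0,0]]' 40
```

```text
t: 5.6
tool_pos: [0.4248, 0.3342, 0.0816]
orientation: [0.001, -3.141, 0.0]
force: [-0.8, -0.3, -0.3]
opening: 0.0177
gripper_force: 0.0
```

```bash
python3 -m handwheel '[[1,0,0,0,0,0,0],[1,0,0,0,0,0,0],[1,0,0,0,0,0,0]]'; python3 -c "
from plant import robot;print(robot.read_state()['wrist_torque'])"
```

```text
t: 5.98
tool_pos: [0.4248, 0.3335, 0.0816]
orientation: [0.001, -3.141, 0.002]
force: [-0.1, -5.6, 1.8]
opening: 0.0116
gripper_force: 40.0
[-0.91633971 -0.0059638  -0.1856139 ]
```

Bar gripped, with an opening of 11.6 mm. Now I'll turn it clockwise.

```bash
python3 -m handwheel '[[1,0,0,0,0,0,0.06],[1,0,0,0,0,0,0.12],[1,0,0,0,0,0,0.18],[1,0,0,0,0,0,0.24],[1,0,0,0,0,0,0.3],[1,0,0,0,0,0,0.34],[1,0,0,0,0,0,0.37],[1,0,0,0,0,0,0.38],[1,0,0,0,0,0,0.38],[1,0,0,0,0,0,0.38]]'; python3 -c "
from plant import robot;s=robot.read_state();print(s['wrist_torque'],s['q'])"
```

```text
t: 7.22
tool_pos: [0.4243, 0.3327, 0.0816]
orientation: [1.765, 2.599, -0.005]
force: [-3.2, -9.6, 6.8]
opening: 0.0118
gripper_force: 40.0
[-1.78677687  0.50078776  0.12616235] [ 5.70979991e-01  9.66374319e-02  1.80985514e+00 -1.67085747e-03
  1.23790824e+00  1.93699097e-01]
```

```bash
python3 -m handwheel '[[1,0,0,0,0,0,0.01],[1,0,0,0,0,0,0.01],[1,0,0,0,0,0,-0.06],[1,0,0,0,0,0,-0.12],[1,0,0,0,0,0,-0.18],[1,0,0,0,0,0,-0.24],[1,0,0,0,0,0,-0.3],[1,0,0,0,0,0,-0.35],[1,0,0,0,0,0,-0.38],[1,0,0,0,0,0,-0.38],[-1,0,0,0,0,0,-0.38],[-1,0,0,0,0,0,-0.38],[-1,0,0,0,0,0,-0.38],[-1,0,0,0,0,0,-0.38],[-1,0,0,0,0,0,-0.38],[-1,0,0,-0.06,0,0,-0.38],[-1,0,0,-0.12,0,0,-0.38],[-1,0,0,-0.15,0,0,-0.38]]'; python3 - <<'E'
from h import *
np.set_printoptions(precision=4,suppress=True)
s=robot.read_state(); print(s["wrist_torque"],s["q"])
q=np.load("q.npy"); c,d=np.cos(q[2]),np.sin(q[2]); a=np.radians(35); L=.0275
X=np.array([np.cos(a)*c,np.cos(a)*d,np.sin(a)]); Z=np.array([-np.sin(a)*c,-np.sin(a)*d,np.cos(a)]); Yv=np.array([-d,c,0])
lens=np.array([q[0]+q[3]*c,q[1]+q[3]*d,q[4]])-(.0425+L)*X; view=lens-.14*X
print("lens",lens,"view",view,"Y",Yv,"Z",Z); np.savez("v.npz",X=X,Y=Yv,Z=Z,lens=lens,view=view)
for y in(Yv,-Yv):
    print(row((.534,.054,.24),tool((0,0,-1),y)))
    print(" final",row(view+.049*Z,tool(-Z,y)))
t=robot.read_camera("top"); save(t,"k2.png",(140,170,340,270),4)
E
```

```text
t: 9.48
tool_pos: [0.426, 0.335, 0.236]
orientation: [-0.001, 3.137, 0.005]
force: [0.1, 0.2, -0.1]
opening: 0.087
gripper_force: 0.0
[ 0.0137 -0.15    0.0492] [ 0.5717 -0.0334  1.6512  0.0001  1.5184 -0.9999]
lens [ 0.6661 -0.1521  0.3047] view [ 0.5936 -0.0633  0.2244] Y [0.7747 0.6324 0.    ] Z [-0.3627  0.4443  0.8192]
[-0.1078 -0.2811 -0.0044  0.0015  0.0009  0.2823]
 final [-0.1496 -0.3766 -0.0289  0.0876 -0.1805  0.2728]
[-0.1078 -0.2811 -0.0044 -0.0011  0.0018 -0.7177]
 final [-0.1496 -0.3766 -0.0289  0.2168  0.1052 -0.6913]
```

View pics/k2.png

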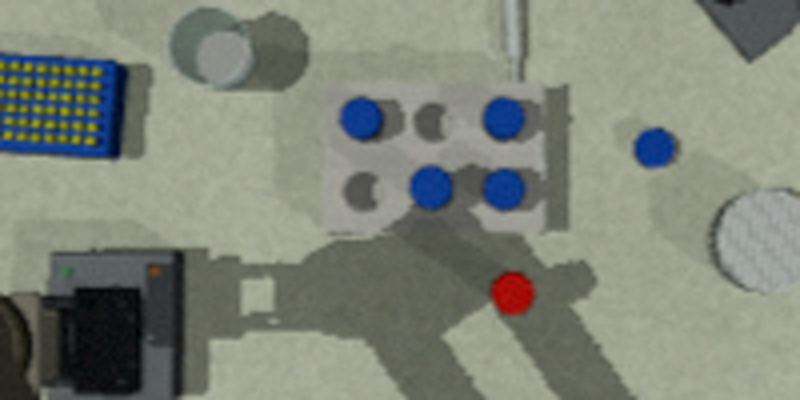

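```bash
python3 -m handwheel '[[-0.3,-0.05,-0.14,-0.004,0,0,0.14],[-0.3,-0.108,-0.281,-0.004,0,0,0.282],[-0.3,-0.108,-0.281,-0.004,0,0,0.282],[-0.3,-0.108,-0.281,-0.004,0,0,0.282],[-0.3,-0.108,-0.281,-0.004,0,0,0.282],[-0.3,-0.108,-0.281,-0.004,0,0,0.282],[-0.3,-0.108,-0.281,-0.004,0,0,0.282],[-0.3,-0.108,-0.281,0.04,0,0,0.282],[-0.3,-0.108,-0.281,0.08,0,0,0.282],[-0.3,-0.108,-0.281,0.114,0,0,0.282],[-0.3,-0.108,-0.281,0.114,0,0,0.282]]' 
python3 - <<'E'
from h import *
np.set_printoptions(precision=4,suppress=True)
v=np.load("v.npz"); s=robot.read_state(); print(s["q"]); print(row((.534,.0538,.122),tool((0,0,-1),v["Y"])))
E
```

```text
t: 10.9
tool_pos: [0.53, 0.0548, 0.1145]
orientation: [-1.339, -2.836, 0.004]
force: [-0.4, 0.4, 0.1]
opening: 0.0603
gripper_force: 0.0
[ 0.0066  0.0449  1.7997  0.0003  1.3035 -0.6821]
[-0.0033  0.0024 -0.0076 -0.0016 -0.0014  0.0013]
```

```bash
python3 -m handwheel '[[-0.3,-0.0033,0.0024,-0.007,0,0,0],[-0.3,-0.0033,0.0024,-0.007,0,0,0],[1,-0.0033,0.0024,-0.007,0,0,0],[1,-0.0033,0.0024,-0.007,0,0,0],[1,-0.0033,0.0024,-0.007,0,0,0],[1,-0.0033,0.0024,-0.007,0,0,0],[1,-0.0033,0.0024,-0.007,0,0,0],[1,-0.0033,0.0024,-0.007,0,0,0]]' 30
```

```text
t: 11.9
tool_pos: [0.5369, 0.0521, 0.1247]
orientation: [-1.346, -2.839, 0.0]
force: [-1.1, -1.3, 2.1]
opening: 0.0346
gripper_force: 30.0
```

```bash
python3 -m handwheel '[[1,0,0,-0.03,0,0,0],[1,0,0,-0.07,0,0,0],[1,0,0,-0.11,0,0,0],[1,0,0,-0.15,0,0,0],[1,0,0,-0.17,0,0,0],[1,0,0,-0.17,0,0,0]]'
python3 - <<'E'
from h import *
np.set_printoptions(precision=4,suppress=True)
v=np.load("v.npz"); Z=v["Z"]; M=tool(-Z,v["Y"]); s=robot.read_state(); print(s["q"])
print("pre",row(v["view"]+.052*Z-.06*v["X"],M)); print("final",row(v["view"]+.052*Z,M))
E
```

```text
t: 12.65
tool_pos: [0.5377, 0.0523, 0.2956]
orientation: [1.345, 2.837, 0.002]
force: [-0.3, -0.4, -1.0]
opening: 0.0342
gripper_force: 30.0
[ 0.0019 -0.0521  1.5617  0.0001  1.6296 -0.6837]
pre [-0.0458 -0.03    0.0631  0.0007 -0.194   0.0001]
final [-0.095  -0.0299  0.0287  0.0007 -0.194   0.0001]
```

```bash
python3 -m handwheel '[[1,-0.01,-0.01,0.01,0,-0.04,0],[1,-0.02,-0.02,0.02,0,-0.08,0],[1,-0.03,-0.03,0.03,0,-0.12,0],[1,-0.04,-0.03,0.035,0,-0.16,0],[1,-0.05,-0.03,0.04,0,-0.194,0],[1,-0.065,-0.03,0.04,0,-0.194,0],[1,-0.08,-0.03,0.035,0,-0.194,0],[1,-0.095,-0.03,0.029,0,-0.194,0],[1,-0.095,-0.03,0.029,0,-0.194,0],[1,-0.095,-0.03,0.029,0,-0.194,0]]'
python3 - <<'E'
from h import *
np.set_printoptions(precision=4,suppress=True)
v=np.load("v.npz"); Z=v["Z"]; X=v["X"]; M=tool(-Z,v["Y"]); s=robot.read_state(); print(s["q"])
print("left",row(v["view"]+.052*Z,M))
p=robot.read_camera("scene"); t=robot.read_camera("top")
out=[]
for pic,(l,tt,r,b) in((p,(115,130,315,330)),(t,(215,110,375,270))):
    k=400/(r-l); f=cv2.resize(pic["frame"][tt:b,l:r,::-1],(400,400),interpolation=cv2.INTER_CUBIC)
    T=lambda w:tuple(int(x) for x in np.round((proj(pic,w)-[l,tt]+.5)*k))
    cv2.line(f,T(v["lens"]),T(v["view"]),(0,255,255),1); cv2.line(f,T(v["view"]-.065*Z),T(v["view"]+.065*Z),(0,255,0),1)
    th=np.linspace(0,2*np.pi,30); cv2.polylines(f,[np.array([T(v["lens"]+.022*(np.cos(h)*v["Y"]+np.sin(h)*Z)) for h in th])],True,(0,0,255),1)
    out.append(f)
cv2.imwrite("pics/fin.png",np.hstack(out))
E
```

```text
t: 13.9
tool_pos: [0.574, -0.0408, 0.2659]
orientation: [1.102, 2.321, -0.346]
force: [-1.0, 1.6, -0.9]
opening: 0.0345
gripper_force: 30.0
[ 0.1534 -0.2457  1.9084 -0.558   1.1982 -0.3976]
left [-0.0006  0.0009 -0.0009  0.0001 -0.0006 -0.0002]
```

View pics/fin.png

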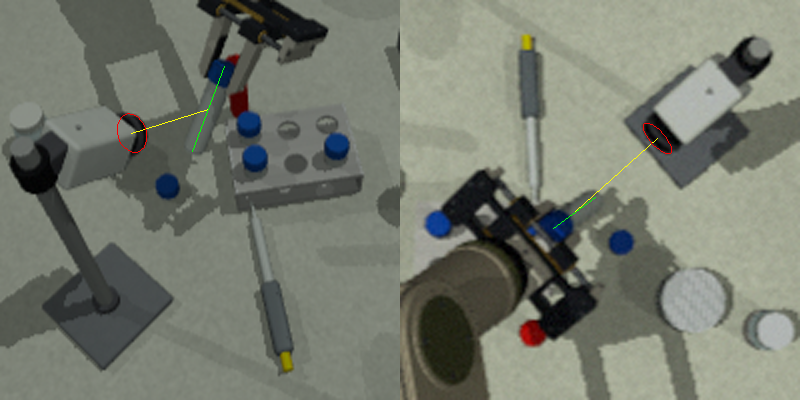

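The tube is near the target, and the overlay fits the lens barrel. I'll take one enlarged check of the tube axis.

```bash
python3 - <<'E'
from h import *
v=np.load("v.npz"); Z=v["Z"]
p=robot.read_camera("scene"); t=robot.read_camera("top"); out=[]
for pic,(l,tt,r,b) in((p,(165,145,245,220)),(t,(265,150,345,225))):
    f=cv2.resize(pic["frame"][tt:b,l:r,::-1],(400,375),interpolation=cv2.INTER_CUBIC); f=(255*(f/255.)**.7).astype(np.uint8)
    for d in(-.065,0,.043,.065):
        x=tuple(int(x) for x in np.round((proj(pic,v["view"]+d*Z)-[l,tt]+.5)*5)); print(d,x); cv2.circle(f,x,2,(0,255,0),-1)
    th=np.linspace(0,2*np.pi,40); 
    for o in(v["lens"],): cv2.polylines(f,[np.array([np.round((proj(pic,o+.022*(np.cos(h)*v["Y"]+np.sin(h)*Z))-[l,tt]+.5)*5) for h in th]).astype(int)],True,(0,0,255),1)
    out.append(f)
cv2.imwrite("pics/fin2.png",np.hstack(out))
E
```

```text
-0.065 (229, 301)
0 (269, 199)
0.043 (297, 127)
0.065 (311, 89)
-0.065 (140, 194)
0 (100, 223)
0.043 (72, 244)
0.065 (57, 255)
```

View pics/fin2.png

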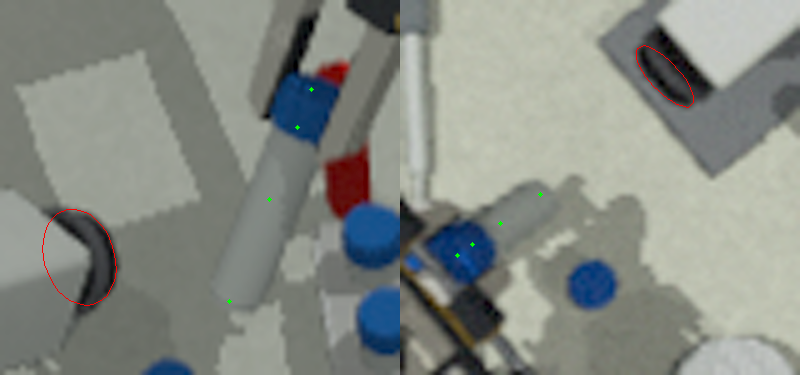

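The last crop shows the tube foot, middle and cap within about 5 mm of the predicted points: foot (238,297) against (229,301). The lens rim also matches, so I'm handing in.

```bash
python3 -m handwheel '[[1,0,0,0,0,0,0],[1,0,0,0,0,0,0],[1,0,0,0,0,0,0],[1,0,0,0,0,0,0]]'; python3 -c "
from plant import robot;print(robot.close_job())"
```

```text
t: 14.6
tool_pos: [0.5739, -0.0403, 0.2656]
orientation: [1.1, 2.322, -0.346]
force: [-0.2, 0.1, -0.3]
opening: 0.0345
gripper_force: 30.0
the job is handed in; nothing more can be done
None
```

I turned the lamp knob about 1.19 rad, essentially to its stop, and brought it back; the gripper hid it, so I didn't see it at rest. The long tube is held still, cap up, within about 5 mm of the view point by my camera check; the job is handed in at 14.6 s, but no verdict came back.

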